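# Dock and lock the milling cup

## Task

Get the spice mill ready: first turn its timer knob back to the zero stop, then slide the red lock fully back to its open stop. Take the orange-lidded cup out of the rack, set it gently upright, without dropping it, down into the well of the mill, and slide the red lock over it all the way to its locked stop. Leave the spare cups and the other things on the counter where they stand.

Things in the scene. Friction and masses are not known exactly. Their poses are not given: they have to be found in the camera images.
- station: Spice mill, fixed, its place and yaw vary. Origin: on the counter below the well's centre; x from the well to the white tower behind it, y along the tower. Black base plate 8 mm thick (x -53 to 107, y -157 to 133 mm); tower x 37 to 107 mm, y as the plate, top at z 100 mm, carrying the red lock slide (x 72 mm) and the timer knob (x 72, y 95 mm).
- well (a point): Centre of the well's floor, 8 mm above the counter; axes as the station. Well 70 mm (x) by 54 mm (y), 10 mm deep in a steel rim; takes the cup with its x along station x, either way round. The tower face, 37 mm from the centre on +x, rises 12 mm above a docked cup's lid: no finger fits between, so a cup can be held there only by its y faces.
- lock (a joint): Lock slide in m along station y: 0 is the open stop (grip at station y -110 mm), 0.11 the locked stop (grip at y 0). Stays where left; about 3 N to move. Its dark tongue, 24 mm wide, reaches 64 mm from the grip toward -x, underside 93 mm above the counter, 5 mm above a docked cup's lid: a cup sitting too high stops it, and an undrawn tongue is in the way above the well.
- lock_grip (a point): Point on the red lock grip, 135 mm above the counter, moving with it; axes as the station. The grip is an upright fin 34 mm in x, 14 mm thick in y, from 108 to 152 mm above the counter.
- timer (a joint): Timer knob in rad: 0 is the zero stop, up to 2.6; grows clockwise seen from above, so it is reset by turning counter-clockwise. Starts 0.6 to 1.4 from zero. Stays where it is left; about 0.04 N m to turn.
- timer_grip (a point): On the axis of the black timer knob, 137 mm above the counter, at the height to grip its bar. Axes turn with the knob; x lies along the bar (42 mm long, 14 mm thick, 114 to 144 mm above the counter). At zero the bar lies along station x, white stripe toward -x. Below: a disc of 22 mm radius, a grey foot of 34 mm radius.
- cup: Milling cup to dock: closed white plastic block with an orange lid, 62 mm in x, 46 mm in y, 80 mm high, about 0.18 kg; origin at its underside's centre, z up. Starts in one of the three rack slots, its x along rack x, where only its x faces can be gripped; to dock it, set it down on free counter and grip it by its y faces.
- rack: Wooden rack, fixed, its place and yaw vary; origin at its underside's centre. Floor 76 mm (x) by 196 mm (y), 8 mm thick; four walls 60 mm long in x, 8 mm thick, up to 84 mm high, at y -90, -30, 30, 90 mm. Three slots between, 52 mm wide in y, open at both x ends and above; a cup in a slot rises 4 mm above the walls.
- spare_a: Spare cup, same shape as the cup but with a grey lid, in another slot; to be left.
- spare_b: Second spare cup with a grey lid, in the remaining slot; to be left.
- mug: Blue mug, radius 38 mm, 85 mm high, handle about 30 mm out on its +y side; near the -y end of the mill. Origin at the centre of its underside. To be left.
- saltpot: Low white salt pot with wooden lid, radius 28 mm, 40 mm high; near the +y end of the mill. Origin at the centre of its underside. To be left.
- tin: Green and brass tin, radius 30 mm, 95 mm high, beyond the rack's far end. Origin at the centre of its underside. To be left.
- jar: Amber spice jar with brass lid, radius 28 mm, 75 mm high, farther back on the counter. Origin at the centre of its underside. To be left.
- spoon: Dark wooden spoon lying flat along its x, 220 mm long, 20 mm high, farther back on the counter. Origin at its middle. To be left.
Things that resemble listed ones, but are neither listed nor needed, are in the scene too. What is shaped like the cup but turquoise is not meant.

How it is judged:
On the way, in this order (a step that is already met when the one before it is completed fails the run):
1. the timer knob is back at its zero stop (value of joint timer below 0.08 rad), for 0.2 s.
2. the lock is slid back to its open stop (value of joint lock below 0.006 m), for 0.2 s.
3. the cup stands in the well (x of cup in the frame of well between -0.006 and 0.006 m and y of cup in the frame of well between -0.006 and 0.006 m and z of cup in the frame of well between -0.004 and 0.004 m and angle between cup's own z axis and vertical below 0.08 rad and linear speed of cup below 0.03 m/s), for 0.2 s.
4. the lock is slid over the cup to its locked stop (all of step 3 and value of joint lock above 0.105 m), for 0.2 s.
At the end, for the whole second after the job is handed in: The timer is within 0.08 rad of zero, the lock within 5 mm of its locked stop, and the orange-lidded cup rests upright and still in the well, within 6 mm of its centre and 4 mm of its floor (all of step 4 and value of joint timer below 0.08 rad); the robot touches nothing.
It fails at once if the cup is let go in the air and drops more than about 10 mm (linear speed of cup above 0.45 m/s and contact force between the fingers and cup below 0.05 N).
It fails at once if the cup is tipped over (angle between cup's own z axis and vertical above 0.6 rad).
It fails at once if a spare cup is moved more than 30 mm or knocked over (distance of any of spare_a, spare_b from where it was at the start of the episode above 0.03 m or angle between any of spare_a, spare_b's own z axis and vertical above 0.5 rad).
It fails at once if the mug, salt pot, tin, jar or spoon is moved more than 30 mm, or one of the upright ones is knocked over (distance of any of mug, saltpot, tin, jar, spoon from where it was at the start of the episode above 0.03 m or angle between any of mug, saltpot, tin, jar's own z axis and vertical above 0.5 rad).
It also fails if it takes over 72 s, if anything falls off the work surface, if the arm or the gripper's body presses on something with over 40 N, if the wrist force passes 120 N, or if a joint passes its speed limit or range.

## Robot

A 7-joint arm with a two-finger parallel gripper is mounted at the origin on the work surface. World frame = base frame: x ahead of the robot, y to its left, z up, the work surface at z = 0. Lengths are in m, angles in rad, forces in N, time in s.
With the tool pointing down it reaches from about 0.375 to 0.925 m from the base axis. Payload 3.1 kg.
Tool frame: the origin (TCP) lies on the centre line of the jaws, within the pads' length; the fingertips stand 17 mm ahead of it and the grasp point (between the pads) lies 2 mm behind it; z points along the fingers, y is the line along which they close (so a half turn about z gives the same grasp; the last joint's range is limited). The gripper opens to 85 mm and grips with 20 to 120 N. Pads are 22 mm wide; open, the fingers measure 114 mm over their backs; the gripper's body (76 mm by 85 mm) begins 54 mm behind the grasp point. The pads swing forward as they close: fully open they stand 13 mm farther back than shut.
Start: joints at [-1.302, 0.383, 0.044, 1.598, -0.018, 1.161, -0.05], TCP at [0.233, 0.607, 0.248] pointing down, gripper open.
Joint ranges: [-2.61, 2.61], [-0.41, 2.15], [-1.48, 1.57], [0, 2.5], [-1.57, 4.71], [0.05, 1.97], [-2.85, 2.85]. Speed limits (rad/s): [2.79, 2.79, 3.14, 3.14, 3.14, 3.14, 3.14].

## Interface

Orientations are given as a 3x3 rotation matrix whose columns are the frame's x, y, z axes.
In Python, from plant import arm gives the robot as it stands. The module is installed in compiled form; this text tells all that it offers.
- The arm moves only by the tool send_rows, never from a script. Its argument "commands" is a list that holds one entry, the list of rows, each a list of 6 numbers: the shift along the tool's x, y, z scaled (see below), then the turn, a rotation vector about the tool's x, y, z scaled (see below). In form: [[[dx, dy, dz, wx, wy, wz], ...]]. A call has 1 to 20 rows; each row shifts and turns the commanded pose from where the row before left it, along the tool's axes as they then stand; what a row does not reach is not made up. The controller multiplies each number of a shift by 0.1 m and each number of a turn by pi/2 rad. A row lasts 1/12 s, in which the tool goes at most 41.7 mm and 7.16 degrees, less where a joint would pass 70% of its speed; a pose out of reach is approached as far as the arm can. A call with a number of a shift or a turn outside -1 to 1 is refused whole. A call with a gripper value outside its range is refused whole. "hand" is the opening, from 0 (shut) to 1 (fully open), set as the call begins (left out, the last holds). The fingers move at their own pace and stop on an object; "squeeze" is the grip in N (left out, the last holds). Time passes only in rows, so rows that do not move let the fingers close. It gives the time, the measured TCP pose, the force, the opening and the grip force at its end, in the units of the state.
- arm.get_obs(): the state, without advancing time (a new reading comes with each control period).
- arm.camera(name): name is "side" or "top" or "wrist"; returns the picture (400x640x3 uint8, red, green, blue); there is no depth.
- arm.get_calibration(name): a dict with "intrinsics" (3x3 intrinsics, pixels), "distortion" ([k1, k2, p1, p2, k3] as OpenCV has them; the pictures are not rectified), "rvec" (rotation vector, rad) and "tvec" (3), from world to camera coordinates, as OpenCV has them. Camera axes: x right, y down, z forward; pixel columns grow to the right and rows downward; lengths in m; the calibration is good to about 2 mm. A picture is of the moment at which its call begins: read the wrist's pose just before it. get_calibration takes no time and is no camera call; for the wrist camera it gives the pose at the moment of the call.
- arm.finish_job(): hands the job in; it is judged then, once.
The state is a dict: "clock": time; "q": joint angles; "qd": joint speeds; "effort": joint torques, N m; "position": TCP position; "tcp_rot": TCP orientation; "contact_force": force on the tool from outside, world axes, zero at the start; "torque": the same for the moment, N m; "width": finger opening in m; "grasp_force": force on a finger pad.
Only numpy, scipy, OpenCV 4.12 (cv2) and the standard library are available. Lean on these libraries where they do the work, as an engineer would, in place of code of your own. Each camera call takes 0.05 s, during which the arm holds its last target. There are 200 camera calls.

## Working session

There is one attempt and no reset: what is moved stays moved. The work goes in short steps, Python scripts to look and compute and a tool call to move; the robot and the scene stay as the last step left them, time stands still between calls to the robot, and variables do not carry over. Pictures are saved under pics/ and viewed, at most 10 in all, crops included, and the job is handed in when it is done.

Besides the shell and the picture viewer there is one more tool, called after "Request:" as name(argument=value, ...), one argument or row to a line, values as JSON. send_rows: Moves the arm, as the interface text tells. Shifts and turns lie within -1 to 1; 1 stands for 0.1 m of shift or pi/2 rad of turn. Its arguments: {"type":"object","properties":{"commands":{"type":"array","items":{"type":"array","items":{"type":"array","items":{"type":"number","minimum":-1,"maximum":1}}}},"hand":{"type":"number"},"squeeze":{"type":"number"}},"required":["commands"]}

```bash
mkdir -p pics
python3 - <<'E'
from plant import arm
import cv2,numpy as np
np.set_printoptions(precision=4,suppress=True)
for n in ["top","side"]:
    im=arm.camera(n); cv2.imwrite(f"pics/{n}0.png",im[:,:,::-1])
    c=arm.get_calibration(n); R=cv2.Rodrigues(c["rvec"])[0]
    print(n,c["intrinsics"],c["distortion"],-R.T@c["tvec"],R)
o=arm.get_obs();print(o["clock"],o["position"],o["tcp_rot"],o["contact_force"],o["width"])
E
```

```text
top [[492.2261   0.     326.7117]
 [  0.     492.2261 196.3932]
 [  0.       0.       1.    ]] [-0.1101  0.      0.      0.      0.    ] [ 0.4457 -0.009   1.2894] [[-0.0185 -0.9997  0.0164]
 [-0.9966  0.0171 -0.0806]
 [ 0.0803 -0.0179 -0.9966]]
side [[422.8438   0.     319.1896]
 [  0.     422.8438 198.3337]
 [  0.       0.       1.    ]] [0.0054 0.     0.     0.     0.    ] [-0.0073 -0.9778  0.8679] [[ 0.8579 -0.5137 -0.0119]
 [-0.3023 -0.4859 -0.82  ]
 [ 0.4155  0.7071 -0.5722]]
0.1 [0.2328 0.606  0.247 ] [[-0.9335  0.3585 -0.0008]
 [ 0.3586  0.9335 -0.0023]
 [-0.0001 -0.0024 -1.    ]] [ 0.24    0.3444 -0.1127] 0.0853453506897867
```

View pics/top0.png

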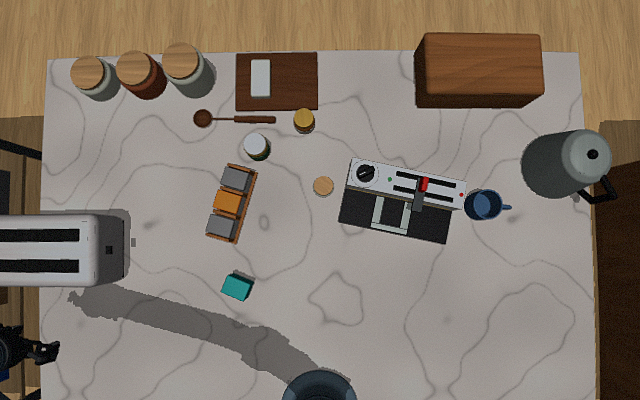

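View pics/side0.png

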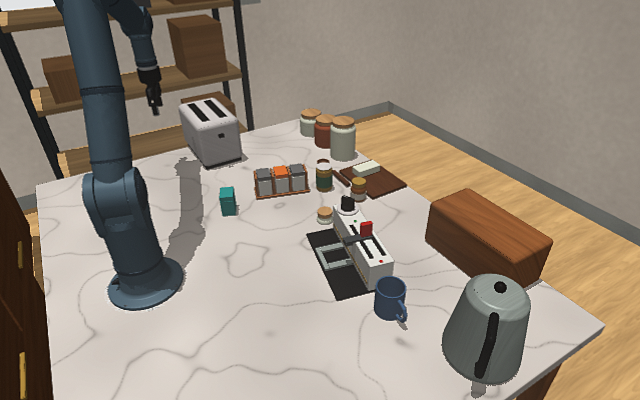

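The top view shows the mill around px (400,200), with the lock part-way at (423,184) and the knob at (366,172). The orange cup is in the rack's middle slot at (228,202). I'll zoom in to measure.

```bash
cat > h.py <<'E'
from plant import arm
import cv2,numpy as np
np.set_printoptions(precision=4,suppress=True)
def cal(n):
    c=arm.get_calibration(n); return c["intrinsics"],np.array(c["distortion"]),np.array(c["rvec"]),np.array(c["tvec"])
def p2w(n,px,z,c=None):
    K,D,r,t=c or cal(n); px=np.array(px,float).reshape(-1,1,2)
    u=cv2.undistortPoints(px,K,D)[:,0]; R=cv2.Rodrigues(r)[0]
    d=np.c_[u,np.ones(len(u))]@R; o=-R.T@t.ravel()
    return o+d*((z-o[2])/d[:,2])[:,None]
def w2p(n,P,c=None):
    K,D,r,t=c or cal(n)
    return cv2.projectPoints(np.array(P,float).reshape(-1,1,3),r,t,K,D)[0][:,0]
def T(x,y,yaw,P):
    P=np.array(P,float).reshape(-1,3);c,s=np.cos(yaw),np.sin(yaw)
    return np.c_[x+c*P[:,0]-s*P[:,1],y+s*P[:,0]+c*P[:,1],P[:,2]]
E
python3 - <<'E'
import cv2
im=cv2.imread("pics/top0.png")
a=cv2.resize(im[145:255,330:480],None,fx=5,fy=5,interpolation=cv2.INTER_CUBIC);cv2.imwrite("pics/c1.png",a)
a=cv2.resize(im[155:250,195:345],None,fx=5,fy=5,interpolation=cv2.INTER_CUBIC);cv2.imwrite("pics/c2.png",a)
E
```

```text
(no output)
```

View pics/c1.png

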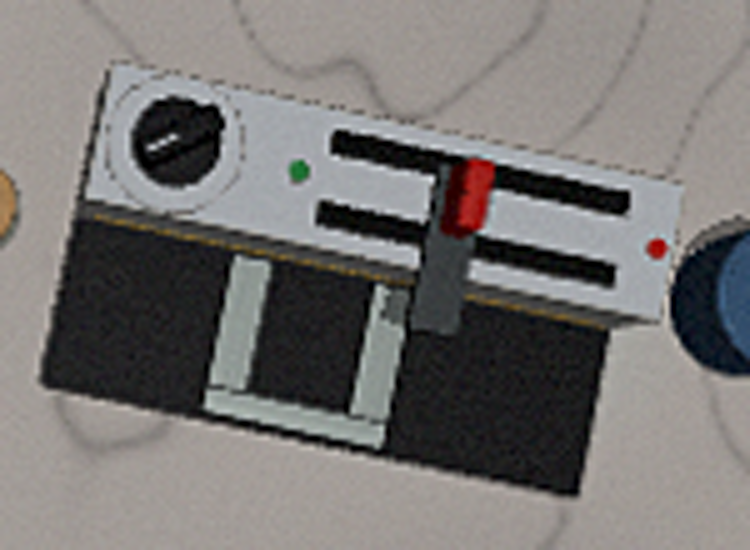

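View pics/c2.png

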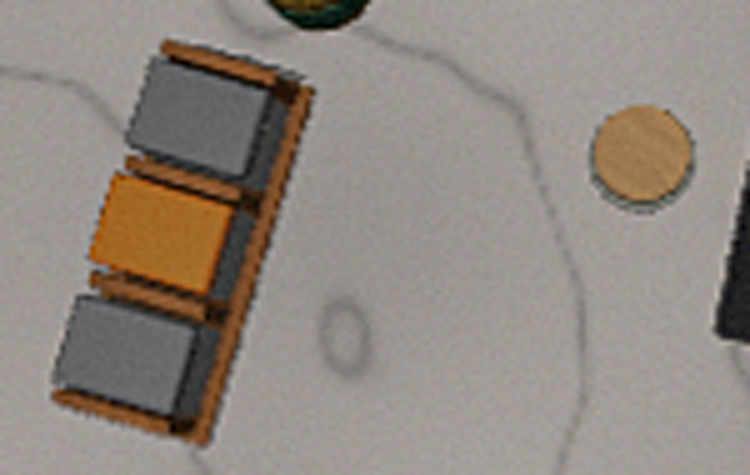

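Run:
```python
from h import *
from scipy.optimize import least_squares
f=lambda a,ox,oy:(np.array(a,float)+.5)/5-.5+[ox,oy]
c=cal("top")
def fit(model,px,x0):
    r=least_squares(lambda v:(w2p("top",T(*v,model),c)-px).ravel(),x0);print(r.x,np.degrees(r.x[2]),r.fun.reshape(-1,2).round(1).tolist());return r.x
mm=np.array([[37,133,100],[107,133,100],[37,-157,100],[107,-157,100],[-53,133,8],[-53,-157,8]])/1e3
px=f([[88,200],[110,62],[658,322],[682,183],[42,385],[578,495]],330,145)
S=fit(mm,px,[.5,-.15,-.2])
print("well",S[:2],"knob",T(*S,[.072,.095,.137]))
inv=lambda P:(np.c_[P[:,0]-S[0],P[:,1]-S[1]]@np.array([[np.cos(S[2]),-np.sin(S[2])],[np.sin(S[2]),np.cos(S[2])]]))
k=inv(p2w("top",f([[145,158],[215,115],[178,142],[150,152],[178,135]],330,145),.144,c));print("knob local",k)
for i,j in((0,1),(0,2)):
  d=k[i]-k[j];print("ang",np.arctan2(d[1],-d[0]))
print("tongue",inv(p2w("top",f([[412,328],[458,335]],330,145),.098,c)),"fin",inv(p2w("top",f([[478,195]],330,145),.152,c)))
cm=np.array([[31,23,88],[31,-23,88],[-31,23,88],[-31,-23,88]])/1e3
# rack x: take toward image left (+y world)
pc=f([[115,175],[235,205],[212,293],[92,258]],195,155)
C=fit(np.array([[31,-23,88],[-31,-23,88],[-31,23,88],[31,23,88]])/1e3,pc,[.45,.2,1.3])
for g in ([[150,57],[268,90],[245,180],[128,147]],[[78,295],[195,325],[175,412],[55,380]]):
  fit(np.array([[31,-23,88],[-31,-23,88],[-31,23,88],[31,23,88]])/1e3,f(g,195,155),[.45,.2,1.3])
print("salt",p2w("top",f([[643,152]],195,155),.04,c),"turq",p2w("top",[[237,288]],.04,c),"mug",p2w("top",[[483,205]],.085,c),"tin",p2w("top",[[257,146]],.095,c))
```

```text
[ 0.5041 -0.1996 -0.2225] -12.747984193297023 [[-1.1, -0.0], [0.2, -0.3], [0.6, -0.3], [0.8, -0.3], [-0.7, 0.3], [0.3, 0.6]]
well [ 0.5041 -0.1996] knob [[ 0.5953 -0.1228  0.137 ]]
knob local [[0.0573 0.1097]
 [0.0841 0.0814]
 [0.0679 0.096 ]
 [0.0606 0.1079]
 [0.0712 0.0966]]
ang 0.8135072166376717
ang 0.9124538569625016
tongue [[ 0.0086 -0.0371]
 [ 0.0098 -0.06  ]] fin [[ 0.0713 -0.0464]]
[0.535  0.2133 1.2956] 74.23056506614162 [[0.1, -0.7], [0.3, -0.3], [-0.1, 0.2], [-0.3, 0.8]]
[0.5911 0.1962 1.2951] 74.20200176400252 [[0.0, 0.1], [0.5, -0.1], [0.1, -0.1], [-0.7, 0.1]]
[0.4764 0.2321 1.3082] 74.95387612128177 [[-0.2, -0.6], [0.7, -0.4], [-0.1, 0.5], [-0.4, 0.6]]
salt [[ 0.5757 -0.023   0.04  ]] turq [[0.3186 0.199  0.04  ]] mug [[ 0.5145 -0.4198  0.085 ]] tin [[0.6691 0.1386 0.095 ]]
```

```bash
cat >> h.py <<'E'
def yaw(): R=arm.get_obs()["tcp_rot"]; return np.degrees(np.arctan2(R[1,1],R[0,1]))
def plan(wps):
    """wps: (x,y,z,yawdeg) list; prints per leg: shift in tool axes then turn about z (units), min rows"""
    o=arm.get_obs(); p=np.array(o["position"]); R=np.array(o["tcp_rot"]); y=yaw()
    print("t",round(o["clock"],2),"at",p,"yaw",round(y,2),"w",round(o["width"],4),"F",np.array(o["contact_force"]).round(1),"M",np.array(o["torque"]).round(2),"g",round(o["grasp_force"],1))
    for w in wps:
        d=R.T@(np.array(w[:3])-p)*10; n=max(1,int(np.ceil(np.linalg.norm(d)*100/38)))
        t=(w[3]-y+90)%180-90; m=int(np.ceil(abs(t)/7))
        print("shift",d.round(3),"n",n,"per",(d/n).round(4)," turn wz",round(-t/90,4),"m",m,"per",round(-t/90/max(m,1),4))
        p=np.array(w[:3]); a=np.radians(y+t); y=y+t
        R=np.array([[np.sin(a),np.cos(a),0],[-np.cos(a),np.sin(a),0],[0,0,-1.]])
E
python3 -c "
from h import *
plan([(.25,.36,.25,28.5),(.58,-.12,.26,28.5)])"
```

```text
t 0.1 at [0.2328 0.606  0.247 ] yaw 68.99 w 0.0853 F [ 0.2  0.3 -0.1] M [ 0.01 -0.04 -0.01] g 0.0
shift [-1.043 -2.235 -0.025] n 7 per [-0.1489 -0.3192 -0.0035]  turn wz 0.4499 m 6 per 0.075
shift [ 5.793  0.61  -0.1  ] n 16 per [ 0.3621  0.0381 -0.0063]  turn wz -0.0 m 0 per -0.0
```

```bash
sed -i 's/R=np.array(\[\[np.sin(a),np.cos(a),0\],\[-np.cos(a),np.sin(a),0\]/R=np.array([[-np.sin(a),np.cos(a),0],[np.cos(a),np.sin(a),0]/' h.py
```

Request:
send_rows(
  commands=[
    [[-0.149,-0.319,-0.003,0,0,0],[-0.149,-0.319,-0.003,0,0,0],[-0.149,-0.319,-0.003,0,0,0],[-0.149,-0.319,-0.003,0,0,0],[-0.149,-0.319,-0.003,0,0,0],[-0.149,-0.319,-0.003,0,0,0],[-0.149,-0.319,-0.003,0,0,0],[0,0,0,0,0,0.075],[0,0,0,0,0,0.075],[0,0,0,0,0,0.075],[0,0,0,0,0,0.075],[0,0,0,0,0,0.075],[0,0,0,0,0,0.075]],
  ],
  hand=0.6,
)

```text
clock: 1.18
position: [0.2502, 0.3604, 0.2499]
tcp_rot: [[-0.472, 0.882, -0.0], [0.882, 0.472, -0.001], [-0.001, -0.001, -1.0]]
contact_force: [0.8, -0.0, -0.3]
width: 0.051
grasp_force: 0.0
```

```bash
python3 -c "
from h import *
plan([(.58,-.12,.26,28.5)])"
```

```text
t 1.18 at [0.2502 0.3604 0.2499] yaw 28.15 w 0.051 F [ 0.8 -0.  -0.3] M [0.02 0.   0.02] g 0.0
shift [-5.792  0.642 -0.098] n 16 per [-0.362   0.0401 -0.0061]  turn wz -0.0039 m 1 per -0.0039
```

Request:
send_rows(
  commands=[
    [[-0.362,0.04,-0.006,0,0,0],[-0.362,0.04,-0.006,0,0,0],[-0.362,0.04,-0.006,0,0,0],[-0.362,0.04,-0.006,0,0,0],[-0.362,0.04,-0.006,0,0,0],[-0.362,0.04,-0.006,0,0,0],[-0.362,0.04,-0.006,0,0,0],[-0.362,0.04,-0.006,0,0,0],[-0.362,0.04,-0.006,0,0,0],[-0.362,0.04,-0.006,0,0,0],[-0.362,0.04,-0.006,0,0,0],[-0.362,0.04,-0.006,0,0,0],[-0.362,0.04,-0.006,0,0,0],[-0.362,0.04,-0.006,0,0,0],[-0.362,0.04,-0.006,0,0,0],[-0.362,0.04,-0.006,0,0,0],[0,0,0,0,0,0]],
  ],
)

```text
clock: 2.6
position: [0.5846, -0.1262, 0.2599]
tcp_rot: [[-0.469, 0.883, 0.002], [0.883, 0.469, -0.008], [-0.008, -0.002, -1.0]]
contact_force: [0.3, -0.9, 1.0]
width: 0.0512
grasp_force: 0.0
```

```bash
python3 -c "
from h import *
c=cal('wrist');im=arm.camera('wrist');cv2.imwrite('pics/w1.png',im[:,:,::-1]);np.save('w1c.npy',np.array(c,dtype=object),allow_pickle=True)
S=(.5041,-.1996,-.2225)
print(w2p('wrist',T(*S,[[.072,.095,.144],[.037,.133,.1],[.107,.133,.1],[.072,-.047,.152],[-.0,0,.008]]),c))
plan([(.5953,-.1228,.26,28.5)])"
```

```text
[[330.5939 202.6615]
 [327.8563 137.1365]
 [379.5969 182.8321]
 [234.9389 308.782 ]
 [240.5721 186.7625]]
t 2.65 at [ 0.5832 -0.1228  0.2595] yaw 28.06 w 0.0513 F [ 0.4  0.2 -0.1] M [0.02 0.01 0.02] g 0.0
shift [-0.057  0.107 -0.005] n 1 per [-0.0568  0.1066 -0.0052]  turn wz -0.0049 m 1 per -0.0049
```

View pics/w1.png

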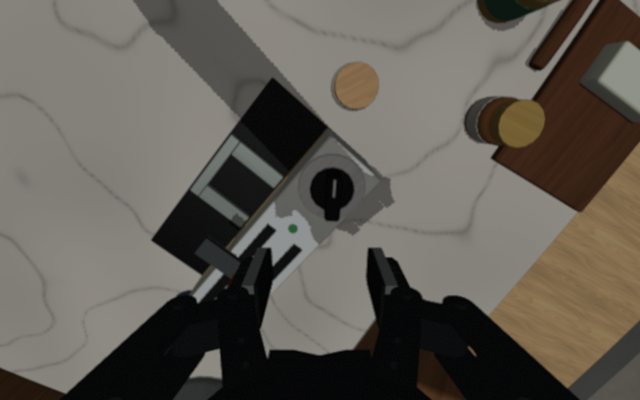

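The wrist view shows the knob at (333,190) with its bar nearly vertical, so the tool yaw suits it. I'll retake the picture now that the arm has settled, to refine the position.

```bash
python3 -c "
from h import *
c=cal('wrist');im=arm.camera('wrist')
print(yaw());import pickle;pickle.dump(c,open('w2c.pkl','wb'))
K,D,r,t=c;R=cv2.Rodrigues(r)[0];print(K,D,-R.T@t,R)
cv2.imwrite('pics/w2.png',cv2.resize(im[110:300,170:400,::-1],None,fx=3,fy=3,interpolation=cv2.INTER_CUBIC))
S=(.5041,-.1996,-.2225)
P=T(*S,[[.072,.095,.144],[.037,.133,.1],[.107,.133,.1],[-.053,.133,.008],[.0,0,.008],[-.053,-.157,.008]])
q=w2p('wrist',P,c);print(q,(q-[170,110])*3+1)"
```

```text
28.2522769207189
[[291.4266   0.     319.1288]
 [  0.     291.4266 200.7409]
 [  0.       0.       1.    ]] [-0.0344  0.      0.      0.      0.    ] [ 0.5457 -0.0497  0.3857] [[ 0.8822  0.4709 -0.0022]
 [ 0.4467 -0.8353  0.3206]
 [ 0.1492 -0.2838 -0.9472]]
[[330.2316 207.2633]
 [327.6521 141.7003]
 [379.1466 187.1479]
 [269.9145  83.0536]
 [240.5837 190.0758]
 [148.9632 245.1878]] [[481.6948 292.79  ]
 [473.9562  96.1008]
 [628.4399 232.4438]
 [300.7436 -79.8392]
 [212.751  241.2273]
 [-62.1104 406.5635]]
```

View pics/w2.png

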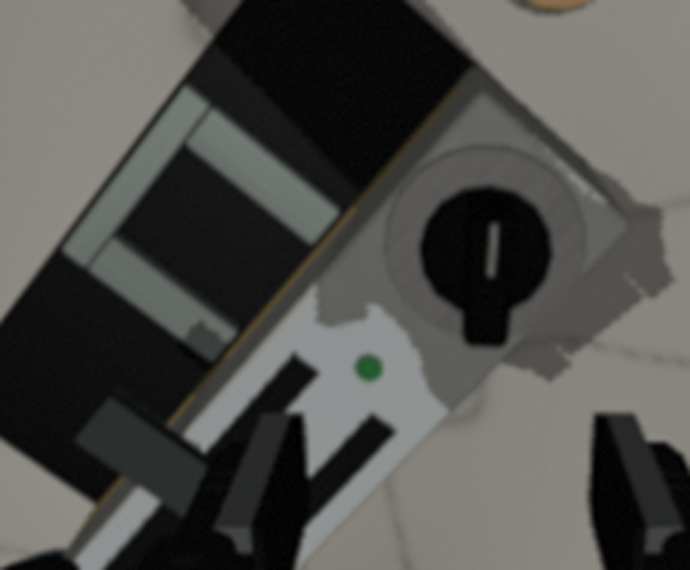

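```bash
cat > fit2.py <<'E'
from h import *
import pickle
from scipy.optimize import least_squares
c=pickle.load(open('w2c.pkl','rb')); ct=cal("top")
g=lambda a:(np.array(a,float)-1)/3+[170,110]
S0=(.5041,-.1996,-.2225)
def inv(S,P):return np.c_[P[:,0]-S[0],P[:,1]-S[1]]@np.array([[np.cos(S[2]),-np.sin(S[2])],[np.sin(S[2]),np.cos(S[2])]])
def bp(a,z):return p2w("wrist",g(a),z,c)
m1=np.array([[37,133,100],[107,133,100],[-35,27,18],[-35,-27,18]])/1e3
q1=g([[481,93],[628,225],[185,148],[115,238]])
m2=np.array([[37,133,100],[107,133,100],[37,-157,100],[107,-157,100],[-53,133,8],[-53,-157,8]])/1e3
q2=(np.array([[88,200],[110,62],[658,322],[682,183],[42,385],[578,495]])+.5)/5-.5+[330,145]
res=lambda v:np.r_[(w2p("wrist",T(*v[:3],m1),c)-q1).ravel(),1.5*(w2p("top",T(*v[:3],m2),ct)-q2).ravel()]
r=least_squares(res,S0);S=r.x;print(S,r.fun.round(1))
r1=least_squares(lambda v:(w2p("wrist",T(*v,m1),c)-q1).ravel(),S0);print("wrist only",r1.x,r1.fun.round(1))
print("rim",inv(S,bp([[185,148],[115,238],[310,243],[240,332]],.018)))
print("bar ends/stripe",inv(S,bp([[487,343],[495,222],[492,278]],.144)),"foot c",inv(S,bp([[485,243]],.104)))
k=inv(S,bp([[487,343],[495,222]],.144));d=k[1]-k[0];print("ang",np.arctan2(d[1],-d[0]))
print("knob",T(*S,[.072,.095,.137]))
E
python3 fit2.py
```

```text
[ 0.5047 -0.1983 -0.2223] [-1.1  0.1  1.3  1.6 -1.7  0.1 -1.8  0.8 -2.5 -0.4 -0.5 -0.8  0.  -0.8
  0.4 -0.8 -1.9  0.2 -0.3  0.6]
wrist only [ 0.5053 -0.1975 -0.2195] [-0.4 -0.7  2.2  0.8 -1.1 -0.2 -1.2  0.6]
rim [[-0.0335  0.0285]
 [-0.0338 -0.0245]
 [ 0.0329  0.0301]
 [ 0.0347 -0.0242]]
bar ends/stripe [[0.0835 0.0826]
 [0.0603 0.1122]
 [0.0709 0.099 ]] foot c [[0.0714 0.0976]]
ang 0.904835849573929
knob [[ 0.5959 -0.1215  0.137 ]]
```

```bash
sed -i '$a S=(.5050,-.197,-.221)' h.py; python3 -c "
from h import *
k=T(*S,[.072,.095,.137])[0];print(k)
plan([(k[0],k[1],.26,27),(k[0],k[1],.137,27)])"
```

```text
[ 0.5961 -0.1201  0.137 ]
t 2.7 at [ 0.5825 -0.1198  0.2592] yaw 28.25 w 0.0511 F [-1.   0.3 -1. ] M [ 0.06 -0.02  0.02] g 0.0
shift [-0.066  0.118 -0.009] n 1 per [-0.0664  0.1179 -0.0086]  turn wz 0.0139 m 1 per 0.0139
shift [0.   0.   1.23] n 4 per [0.     0.     0.3075]  turn wz -0.0 m 0 per -0.0
```

Request:
send_rows(
  commands=[
    [[-0.066,0.12,0,0,0,0.014],[0,0,0.2,0,0,0],[0,0,0.2,0,0,0],[0,0,0.2,0,0,0],[0,0,0.2,0,0,0],[0,0,0.2,0,0,0],[0,0,0,0,0,0],[0,0,0,0,0,0]],
  ],
)

```text
clock: 3.37
position: [0.5951, -0.1155, 0.1588]
tcp_rot: [[-0.46, 0.888, -0.004], [0.888, 0.46, 0.002], [0.003, -0.003, -1.0]]
contact_force: [0.5, -0.0, 0.2]
width: 0.0511
grasp_force: 0.0
```

```bash
python3 -c "
from h import *
k=T(*S,[.072,.095,.137])[0]
plan([(k[0],k[1],.137,27)])"
```

```text
t 3.37 at [ 0.5951 -0.1155  0.1588] yaw 27.36 w 0.0511 F [ 0.5 -0.   0.2] M [-0.02 -0.01  0.  ] g 0.0
shift [-0.046 -0.012  0.218] n 1 per [-0.0464 -0.0118  0.2175]  turn wz 0.004 m 1 per 0.004
```

Request:
send_rows(
  commands=[
    [[-0.045,-0.012,0,0,0,0.004],[0,0,0.11,0,0,0],[0,0,0.11,0,0,0],[0,0,0,0,0,0]],
  ],
)

```text
clock: 3.7
position: [0.5962, -0.1218, 0.1361]
tcp_rot: [[-0.452, 0.892, -0.003], [0.892, 0.452, 0.001], [0.002, -0.003, -1.0]]
contact_force: [-0.0, -0.7, -1.1]
width: 0.051
grasp_force: 0.0
```

Request:
send_rows(
  commands=[
    [[0,0,0,0,0,0],[0,0,0,0,0,0],[0,0,0,0,0,0],[0,0,0,0,0,0],[0,0,0,0,0,0],[0,0,0,0,0,0]],
  ],
  hand=0,
  squeeze=25,
)

```text
clock: 4.2
position: [0.5968, -0.1232, 0.1384]
tcp_rot: [[-0.451, 0.892, -0.001], [0.892, 0.451, -0.0], [0.0, -0.001, -1.0]]
contact_force: [-4.9, -1.5, 3.6]
width: 0.0139
grasp_force: 28.7
```

```bash
python3 -c "
from h import *
k=T(*S,[.072,.095,.137])[0]
plan([(k[0],k[1],.137,77.3)])"
```

```text
t 4.2 at [ 0.5968 -0.1232  0.1384] yaw 26.82 w 0.0139 F [-4.9 -1.5  3.6] M [-0.24  0.82  0.  ] g 28.7
shift [0.031 0.007 0.014] n 1 per [0.031  0.0075 0.0137]  turn wz -0.5609 m 8 per -0.0701
```

Request:
send_rows(
  commands=[
    [[0,0,0,0,0,-0.06],[0,0,0,0,0,-0.06],[0,0,0,0,0,-0.06],[0,0,0,0,0,-0.06],[0,0,0,0,0,-0.06],[0,0,0,0,0,-0.06],[0,0,0,0,0,-0.06],[0,0,0,0,0,-0.06],[0,0,0,0,0,-0.06],[0,0,0,0,0,-0.04],[0,0,0,0,0,0],[0,0,0,0,0,0]],
  ],
)

```text
clock: 5.2
position: [0.5981, -0.1215, 0.1384]
tcp_rot: [[-0.981, 0.194, 0.001], [0.194, 0.981, 0.002], [-0.001, 0.002, -1.0]]
contact_force: [-2.4, 1.8, 2.5]
width: 0.0135
grasp_force: 36.8
```

```bash
python3 -c "
from h import *
k=T(*S,[.072,.095,.137])[0]
plan([(k[0],k[1],.137,77.3)])"
```

```text
t 5.2 at [ 0.5981 -0.1215  0.1384] yaw 78.83 w 0.0135 F [-2.4  1.8  2.5] M [ 0.33  0.32 -0.8 ] g 36.8
shift [0.023 0.01  0.014] n 1 per [0.0229 0.01   0.0137]  turn wz 0.017 m 1 per 0.017
```

Request:
send_rows(
  commands=[
    [[0,0,0,0,0,0],[0,0,0,0,0,0],[0,0,0,0,0,0],[0,0,-0.2,0,0,0],[0,0,-0.2,0,0,0],[0,0,-0.2,0,0,0],[0,0,0,0,0,0],[0,0,0,0,0,0]],
  ],
  hand=0.6,
)

```text
clock: 5.87
position: [0.5988, -0.1225, 0.1993]
tcp_rot: [[-0.982, 0.189, 0.003], [0.189, 0.982, -0.001], [-0.004, 0.0, -1.0]]
contact_force: [0.2, 0.4, 0.2]
width: 0.051
grasp_force: 0.0
```

```bash
python3 -c "
from h import *
im=arm.camera('top');cv2.imwrite('pics/t2.png',im[:,:,::-1])
k=T(*S,[.072,-.049,.137])[0]
plan([(k[0],k[1],.2,77.3),(k[0],k[1],.137,77.3)])"
```

```text
t 5.92 at [ 0.5977 -0.1222  0.1979] yaw 79.1 w 0.0512 F [ 0.5  0.6 -0.3] M [0.01 0.01 0.  ] g 0.0
shift [ 0.064 -1.422 -0.021] n 4 per [ 0.016  -0.3555 -0.0052]  turn wz 0.02 m 1 per 0.02
shift [0.   0.   0.63] n 2 per [0.    0.    0.315]  turn wz -0.0 m 0 per -0.0
```

Request:
send_rows(
  commands=[
    [[0.016,-0.355,-0.005,0,0,0.02],[0.016,-0.355,-0.005,0,0,0],[0.016,-0.355,-0.005,0,0,0],[0.016,-0.355,-0.005,0,0,0],[0,0,0,0,0,0],[0,0,0,0,0,0],[0,0,0,0,0,0]],
  ],
)

```text
clock: 6.5
position: [0.5604, -0.2589, 0.1984]
tcp_rot: [[-0.975, 0.221, -0.002], [0.221, 0.975, 0.001], [0.003, 0.001, -1.0]]
contact_force: [-0.5, 0.6, -0.2]
width: 0.0512
grasp_force: 0.0
```

```bash
python3 -c "
from h import *
import pickle
c=cal('wrist');im=arm.camera('wrist');pickle.dump(c,open('w3c.pkl','wb'));cv2.imwrite('pics/w3.png',im[:,:,::-1])
k=T(*S,[.072,-.049,.137])[0]
print(w2p('wrist',T(*S,[[.072,-.049,.152],[.072,.095,.144],[.037,.133,.1]]),c))
plan([(k[0],k[1],.2,77.3),(k[0],k[1],.137,77.3)])"
```

```text
[[316.7183 240.453 ]
 [523.907  234.2467]
 [542.8623 171.1261]]
t 6.55 at [ 0.5612 -0.2576  0.1985] yaw 77.38 w 0.0511 F [ 0.6  0.6 -0.9] M [ 0.02 -0.03 -0.02] g 0.0
shift [-0.039 -0.022 -0.015] n 1 per [-0.039  -0.022  -0.0147]  turn wz 0.0009 m 1 per 0.0009
shift [0.   0.   0.63] n 2 per [0.    0.    0.315]  turn wz -0.0 m 0 per -0.0
```

View pics/w3.png

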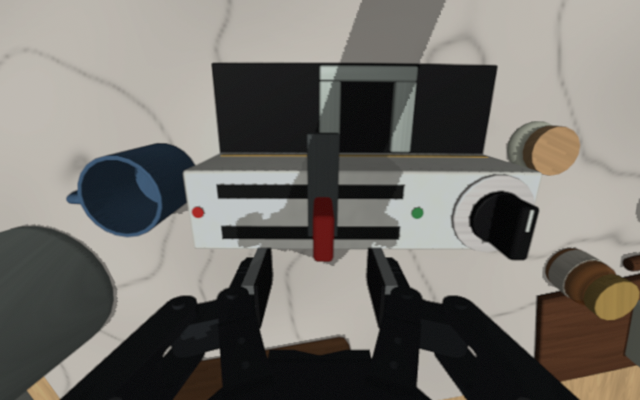

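```bash
python3 -c "
from h import *
import pickle
c=pickle.load(open('w3c.pkl','rb'))
def inv(P):return np.c_[P[:,0]-S[0],P[:,1]-S[1]]@np.array([[np.cos(S[2]),-np.sin(S[2])],[np.sin(S[2]),np.cos(S[2])]])
print(inv(p2w('wrist',[[531,207],[527,232],[534,204],[522,259]],.144,c)))
print('bar pred',w2p('wrist',T(*S,[[.051,.095,.144],[.093,.095,.144]]),c))
print('fin',inv(p2w('wrist',[[323,261],[323,230]],.152,c)))
print('tower',inv(p2w('wrist',[[186,170],[539,177],[192,247]],.1,c)),'tongue',inv(p2w('wrist',[[308,134],[338,134]],.1,c)),'rim in',inv(p2w('wrist',[[341,81],[397,81]],.018,c)),'plate',inv(p2w('wrist',[[213,64],[496,66]],.008,c)))"
```

```text
[[0.0519 0.0954]
 [0.0703 0.0968]
 [0.0498 0.097 ]
 [0.0915 0.0981]]
bar pred [[530.763  205.7547]
 [517.3508 260.9021]]
fin [[ 0.0873 -0.0448]
 [ 0.0645 -0.0449]]
tower [[ 0.036  -0.1527]
 [ 0.0419  0.1309]
 [ 0.1038 -0.1574]] tongue [[ 0.0085 -0.0557]
 [ 0.0085 -0.0329]] rim in [[-0.0349 -0.0255]
 [-0.0351  0.0297]] plate [[-0.0522 -0.1534]
 [-0.0512  0.1323]]
```

Request:
send_rows(
  commands=[
    [[-0.04,0.02,0,0,0,0],[0,0,0.2,0,0,0],[0,0,0.2,0,0,0],[0,0,0.21,0,0,0],[0,0,0,0,0,0],[0,0,0,0,0,0]],
  ],
)

```text
clock: 7.05
position: [0.5653, -0.2561, 0.1375]
tcp_rot: [[-0.976, 0.217, -0.003], [0.217, 0.976, 0.002], [0.004, 0.001, -1.0]]
contact_force: [0.6, -0.4, -0.0]
width: 0.0513
grasp_force: 0.0
```

Request:
send_rows(
  commands=[
    [[0,0,0,0,0,0],[0,0,0,0,0,0],[0,0,0,0,0,0],[0,0,0,0,0,0],[0,0,0,0,0,0]],
  ],
  hand=0,
)

```text
clock: 7.47
position: [0.5667, -0.2588, 0.1407]
tcp_rot: [[-0.975, 0.221, 0.003], [0.221, 0.975, -0.0], [-0.003, 0.0, -1.0]]
contact_force: [0.6, 1.0, 4.8]
width: 0.0132
grasp_force: 29.4
```

```bash
sed -i '$a S=(.5054,-.1953,-.221)' h.py; python3 -c "
from h import *
k=T(*S,[.072,-.110,.137])[0]
plan([(k[0],k[1],.137,77.3)])"
```

```text
t 7.47 at [ 0.5667 -0.2588  0.1407] yaw 77.24 w 0.0132 F [0.6 1.  4.8] M [ 0.16 -0.   -0.11] g 29.4
shift [ 0.017 -0.615  0.037] n 2 per [ 0.0083 -0.3075  0.0184]  turn wz -0.0006 m 1 per -0.0006
```

Request:
send_rows(
  commands=[
    [[0,-0.12,0,0,0,0],[0,-0.12,0,0,0,0],[0,-0.12,0,0,0,0],[0,-0.12,0,0,0,0],[0,-0.12,0,0,0,0],[0,-0.05,0,0,0,0],[0,0,0,0,0,0],[0,0,0,0,0,0],[0,0,0,0,0,0]],
  ],
)

```text
clock: 8.22
position: [0.5523, -0.3214, 0.1407]
tcp_rot: [[-0.975, 0.22, 0.002], [0.22, 0.975, 0.001], [-0.002, 0.002, -1.0]]
contact_force: [-0.9, 3.3, 6.7]
width: 0.0136
grasp_force: 29.8
```

```bash
python3 -c "
from h import *
k=T(*S,[.072,-.110,.137])[0]
plan([(k[0],k[1],.137,77.3)])"
```

```text
t 8.22 at [ 0.5523 -0.3214  0.1407] yaw 77.28 w 0.0136 F [-0.9  3.3  6.7] M [ 0.54  0.15 -0.15] g 29.8
shift [0.014 0.028 0.037] n 1 per [0.0141 0.0278 0.037 ]  turn wz -0.0003 m 1 per -0.0003
```

Request:
send_rows(
  commands=[
    [[0,-0.03,0,0,0,0],[0,-0.03,0,0,0,0],[0,-0.02,0,0,0,0],[0,0,0,0,0,0],[0,0,0,0,0,0]],
  ],
)

```text
clock: 8.63
position: [0.5523, -0.3218, 0.1406]
tcp_rot: [[-0.976, 0.216, 0.001], [0.216, 0.976, 0.012], [0.001, 0.012, -1.0]]
contact_force: [-2.6, 12.0, 12.3]
width: 0.0138
grasp_force: 31.8
```

```bash
python3 -c "
from h import *
k=T(*S,[.072,-.110,.137])[0]
plan([(k[0],k[1],.137,77.3)])"
```

```text
t 8.63 at [ 0.5523 -0.3218  0.1406] yaw 77.52 w 0.0138 F [-2.6 12.  12.3] M [ 2.34  0.42 -0.29] g 31.8
shift [0.014 0.031 0.037] n 1 per [0.0144 0.0311 0.0369]  turn wz 0.0024 m 1 per 0.0024
```

Request:
send_rows(
  commands=[
    [[0,0.06,0,0,0,0],[0,0,0,0,0,0],[0,0,0,0,0,0],[0,0,-0.2,0,0,0],[0,0,-0.3,0,0,0],[0,0,-0.3,0,0,0],[0,0,0,0,0,0],[0,0,0,0,0,0]],
  ],
  hand=0.6,
)

```text
clock: 9.3
position: [0.5513, -0.3266, 0.2214]
tcp_rot: [[-0.975, 0.222, 0.004], [0.222, 0.975, -0.003], [-0.005, -0.002, -1.0]]
contact_force: [0.0, 0.3, -1.1]
width: 0.0511
grasp_force: 0.0
```

```bash
sed -i '$a S=(.5056,-.1985,-.221)' h.py; python3 -c "
from h import *
plan([(.535,.2133,.22,74.3),(.535,.2133,.06,74.3)])"
```

```text
t 9.3 at [ 0.5513 -0.3266  0.2214] yaw 77.15 w 0.0511 F [ 0.   0.3 -1.1] M [0.02 0.07 0.05] g 0.0
shift [ 1.36   5.227 -0.005] n 15 per [ 0.0906  0.3485 -0.0003]  turn wz 0.0316 m 1 per 0.0316
shift [0.  0.  1.6] n 5 per [0.   0.   0.32]  turn wz -0.0 m 0 per -0.0
```

Request:
send_rows(
  commands=[
    [[0.09,0.348,0,0,0,0],[0.09,0.348,0,0,0,0],[0.09,0.348,0,0,0,0],[0.09,0.348,0,0,0,0],[0.09,0.348,0,0,0,0],[0.09,0.348,0,0,0,0],[0.09,0.348,0,0,0,0],[0.09,0.348,0,0,0,0],[0.09,0.348,0,0,0,0],[0.09,0.348,0,0,0,0],[0.09,0.348,0,0,0,0],[0.09,0.348,0,0,0,0],[0.09,0.348,0,0,0,0],[0.09,0.348,0,0,0,0],[0.09,0.348,0,0,0,0.032],[0,0,0,0,0,0],[0,0,0,0,0,0],[0,0,0,0,0,0]],
  ],
  hand=1,
)

```text
clock: 10.8
position: [0.5335, 0.2136, 0.2173]
tcp_rot: [[-0.963, 0.269, -0.002], [0.269, 0.963, -0.003], [0.001, -0.003, -1.0]]
contact_force: [-0.0, 0.5, 0.4]
width: 0.0853
grasp_force: 0.0
```

```bash
python3 -c "
from h import *
import pickle
c=cal('wrist');im=arm.camera('wrist');pickle.dump(c,open('w4c.pkl','wb'))
ti=arm.camera('top')
a=cv2.resize(im,None,fx=1.25,fy=1.25); b=cv2.resize(ti[155:220,330:480],(600,260))
im2=np.zeros((600,800,3),np.uint8); im2[:340]=a[:340]; im2[340:600,:600]=b
cv2.imwrite('pics/w4.png',im2[:,:,::-1])
C=(.535,.2133,np.radians(74.3))
print(1.25*w2p('wrist',T(*C,[[31,23,88],[31,-23,88],[-31,-23,88],[-31,23,88]])/np.array([1,1,1]) if 0 else T(*C,np.array([[31,23,88],[31,-23,88],[-31,-23,88],[-31,23,88]])/1e3),c))
plan([(.535,.2133,.22,74.3),(.535,.2133,.06,74.3)])"
```

```text
[[441.6288 216.6762]
 [439.2671 276.0003]
 [357.5431 275.7887]
 [355.3721 216.4736]]
t 10.9 at [0.5342 0.2122 0.218 ] yaw 74.19 w 0.0853 F [ 0.2 -0.8 -0.1] M [-0.    0.03  0.02] g 0.0
shift [-0.005  0.013 -0.02 ] n 1 per [-0.0048  0.0133 -0.0199]  turn wz -0.0013 m 1 per -0.0013
shift [0.  0.  1.6] n 5 per [0.   0.   0.32]  turn wz -0.0 m 0 per -0.0
```

View pics/w4.png

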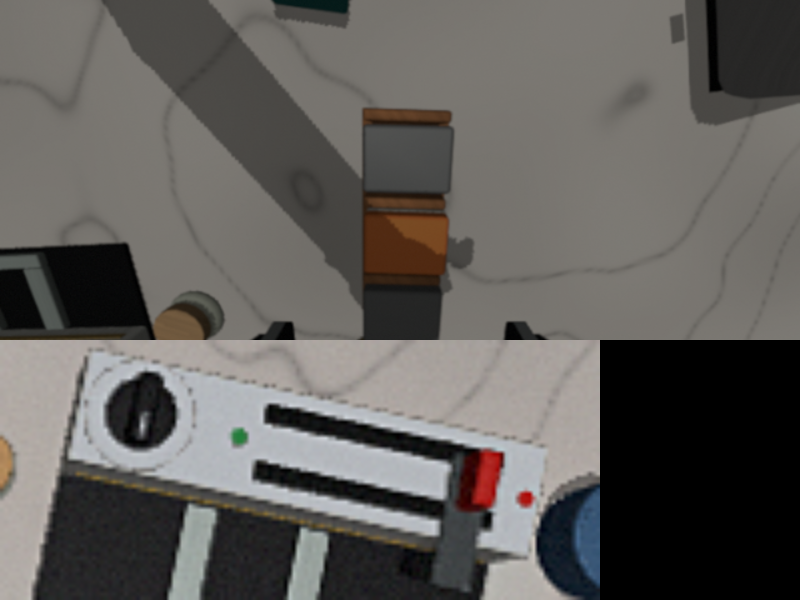

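The lower panel shows the knob stripe pointing to zero and the lock at its open stop. The orange lid is where expected, within a few mm.

Request:
send_rows(
  commands=[
    [[0,0.02,0,0,0,0],[0,0,0.25,0,0,0],[0,0,0.25,0,0,0],[0,0,0.25,0,0,0],[0,0,0.25,0,0,0],[0,0,0.25,0,0,0],[0,0,0.25,0,0,0],[0,0,0.08,0,0,0],[0,0,0,0,0,0],[0,0,0,0,0,0]],
  ],
)

```text
clock: 11.73
position: [0.5351, 0.2162, 0.0613]
tcp_rot: [[-0.963, 0.27, 0.0], [0.27, 0.963, -0.0], [-0.0, -0.0, -1.0]]
contact_force: [0.3, -0.9, 0.7]
width: 0.0854
grasp_force: 0.0
```

Request:
send_rows(
  commands=[
    [[0,0,0,0,0,0],[0,0,0,0,0,0],[0,0,0,0,0,0],[0,0,0,0,0,0],[0,0,0,0,0,0],[0,0,0,0,0,0]],
  ],
  hand=0,
  squeeze=30,
)

```text
clock: 12.23
position: [0.5365, 0.2175, 0.0632]
tcp_rot: [[-0.963, 0.269, 0.004], [0.269, 0.963, 0.002], [-0.003, 0.003, -1.0]]
contact_force: [-0.0, 0.1, 6.8]
width: 0.0618
grasp_force: 33.8
```

```bash
python3 -c "
from h import *
plan([(.535,.2133,.18,74.3),(.44,.07,.18,-12.7)])"
```

```text
t 12.23 at [0.5365 0.2175 0.0632] yaw 74.37 w 0.0618 F [-0.   0.1  6.8] M [-0.17  0.06 -0.04] g 33.8
shift [-0.    -0.042 -1.168] n 4 per [-0.0001 -0.0104 -0.2921]  turn wz 0.0008 m 1 per 0.0008
shift [ 0.527 -1.637  0.   ] n 5 per [ 0.1054 -0.3273  0.    ]  turn wz 0.9667 m 13 per 0.0744
```

Request:
send_rows(
  commands=[
    [[0,0,-0.1,0,0,0],[0,0,-0.2,0,0,0],[0,0,-0.25,0,0,0],[0,0,-0.25,0,0,0],[0,0,-0.25,0,0,0],[0,0,-0.15,0,0,0],[0,0,0,0,0,0],[0,0,0,0,0,0]],
  ],
  squeeze=40,
)

```text
clock: 12.9
position: [0.5346, 0.2172, 0.1817]
tcp_rot: [[-0.963, 0.269, 0.001], [0.269, 0.963, 0.001], [-0.001, 0.001, -1.0]]
contact_force: [-0.4, -0.4, -2.0]
width: 0.0618
grasp_force: 44.2
```

```bash
python3 -c "
from h import *
plan([(.44,.07,.18,74.3),(.44,.07,.18,-12.7)])"
```

```text
t 12.9 at [0.5346 0.2172 0.1817] yaw 74.4 w 0.0618 F [-0.4 -0.4 -2. ] M [-0.    0.   -0.02] g 44.2
shift [ 0.515 -1.672  0.014] n 5 per [ 0.1031 -0.3343  0.0028]  turn wz 0.0011 m 1 per 0.0011
shift [0. 0. 0.] n 1 per [0. 0. 0.]  turn wz 0.9667 m 13 per 0.0744
```

Request:
send_rows(
  commands=[
    [[0.074,-0.239,0,0,0,0],[0.074,-0.239,0,0,0,0],[0.074,-0.239,0,0,0,0],[0.074,-0.239,0,0,0,0],[0.074,-0.239,0,0,0,0],[0.074,-0.239,0,0,0,0],[0.074,-0.239,0,0,0,0]],
  ],
)

```text
clock: 13.48
position: [0.4368, 0.0684, 0.1788]
tcp_rot: [[-0.963, 0.269, -0.005], [0.269, 0.963, -0.002], [0.004, -0.003, -1.0]]
contact_force: [-0.1, -0.5, -1.2]
width: 0.0618
grasp_force: 44.1
```

Request:
send_rows(
  commands=[
    [[0,0,0,0,0,0.065],[0,0,0,0,0,0.065],[0,0,0,0,0,0.065],[0,0,0,0,0,0.065],[0,0,0,0,0,0.065],[0,0,0,0,0,0.065],[0,0,0,0,0,0.065],[0,0,0,0,0,0.065],[0,0,0,0,0,0.065],[0,0,0,0,0,0.065],[0,0,0,0,0,0.065],[0,0,0,0,0,0.065],[0,0,0,0,0,0.065],[0,0,0,0,0,0.065],[0,0,0,0,0,0.057],[0,0,0,0,0,0],[0,0,0,0,0,0]],
  ],
)

```text
clock: 14.9
position: [0.4382, 0.0694, 0.1794]
tcp_rot: [[0.216, 0.976, -0.003], [0.976, -0.216, -0.001], [-0.002, -0.003, -1.0]]
contact_force: [-0.1, 0.5, -0.5]
width: 0.0621
grasp_force: 44.2
```

```bash
python3 -c "
from h import *
plan([(.44,.07,.06,-12.7)])"
```

```text
t 14.9 at [0.4382 0.0694 0.1794] yaw -12.5 w 0.0621 F [-0.1  0.5 -0.5] M [-0.03 -0.    0.04] g 44.2
shift [0.012 0.02  1.194] n 4 per [0.003  0.0051 0.2986]  turn wz 0.0023 m 1 per 0.0023
```

Lower to just above the counter, then slowly to contact.

Request:
send_rows(
  commands=[
    [[0,0,0.22,0,0,0.002],[0,0,0.25,0,0,0],[0,0,0.25,0,0,0],[0,0,0.25,0,0,0],[0,0,0.15,0,0,0],[0,0,0.05,0,0,0],[0,0,0.04,0,0,0],[0,0,0.03,0,0,0],[0,0,0.02,0,0,0],[0,0,0,0,0,0],[0,0,0,0,0,0]],
  ],
)

```text
clock: 15.82
position: [0.4405, 0.07, 0.0557]
tcp_rot: [[0.222, 0.975, 0.002], [0.975, -0.222, 0.001], [0.001, 0.001, -1.0]]
contact_force: [0.1, 0.8, -1.8]
width: 0.0617
grasp_force: 44.2
```

Request:
send_rows(
  commands=[
    [[0,0,0.015,0,0,0],[0,0,0.015,0,0,0],[0,0,0,0,0,0],[0,0,0,0,0,0]],
  ],
)

```text
clock: 16.15
position: [0.4407, 0.0702, 0.0551]
tcp_rot: [[0.222, 0.975, -0.0], [0.975, -0.222, 0.002], [0.002, -0.001, -1.0]]
contact_force: [-7.6, -1.0, 24.1]
width: 0.0621
grasp_force: 46.4
```

Request:
send_rows(
  commands=[
    [[0,0,0,0,0,0],[0,0,0,0,0,0],[0,0,0,0,0,0],[0,0,0,0,0,0],[0,0,-0.1,0,0,0],[0,0,-0.25,0,0,0],[0,0,-0.25,0,0,0],[0,0,-0.25,0,0,0],[0,0,0,0,0,0]],
  ],
  hand=1,
)

```text
clock: 16.9
position: [0.4435, 0.0705, 0.1418]
tcp_rot: [[0.222, 0.975, 0.009], [0.975, -0.222, 0.004], [0.005, 0.008, -1.0]]
contact_force: [0.9, 0.4, 0.2]
width: 0.0855
grasp_force: 0.0
```

Request:
send_rows(
  commands=[
    [[0,0,0,0,0,-0.071],[0,0,0,0,0,-0.071],[0,0,0,0,0,-0.071],[0,0,0,0,0,-0.071],[0,0,0,0,0,-0.071],[0,0,0,0,0,-0.071],[0,0,0,0,0,-0.071],[0,0,0,0,0,-0.071],[0,0,0,0,0,-0.071],[0,0,0,0,0,-0.071],[0,0,0,0,0,-0.071],[0,0,0,0,0,-0.071],[0,0,0,0,0,-0.071],[0,0,0,0,0,-0.071],[0,0,0,0,0,-0.006],[0,0,0,0,0,0],[0,0,0,0,0,0]],
  ],
)

```text
clock: 18.32
position: [0.4395, 0.0696, 0.1368]
tcp_rot: [[-0.975, 0.224, -0.0], [0.224, 0.975, -0.0], [0.0, -0.0, -1.0]]
contact_force: [1.0, 0.0, 0.0]
width: 0.0854
grasp_force: 0.0
```

```bash
python3 -c "
from h import *
ti=arm.camera('top');si=arm.camera('side')
a=np.hstack([cv2.resize(ti[130:230,190:340],(400,267)),cv2.resize(si[150:250,200:350],(400,267))])
cv2.imwrite('pics/t5.png',a[:,:,::-1])
plan([(.4407,.0702,.055,77.3)])"
```

```text
t 18.42 at [0.4396 0.0697 0.1369] yaw 77.09 w 0.0854 F [ 0.1  0.1 -1.3] M [ 0.01 -0.02 -0.02] g 0.0
shift [-0.01   0.008  0.819] n 3 per [-0.0034  0.0025  0.273 ]  turn wz -0.0023 m 1 per -0.0023
```

View pics/t5.png

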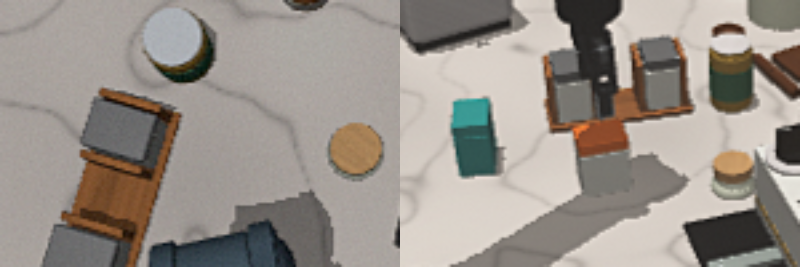

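The side view shows the cup standing upright on the counter, and the spares unmoved.

Request:
send_rows(
  commands=[
    [[-0.01,0.007,0.2,0,0,-0.002],[0,0,0.2,0,0,0],[0,0,0.2,0,0,0],[0,0,0.15,0,0,0],[0,0,0.07,0,0,0],[0,0,0,0,0,0],[0,0,0,0,0,0]],
  ],
)

```text
clock: 19.0
position: [0.4409, 0.0702, 0.055]
tcp_rot: [[-0.976, 0.219, -0.0], [0.219, 0.976, -0.0], [0.0, -0.0, -1.0]]
contact_force: [-0.3, 0.1, -0.2]
width: 0.0854
grasp_force: 0.0
```

Request:
send_rows(
  commands=[
    [[0,0,0,0,0,0],[0,0,0,0,0,0],[0,0,0,0,0,0],[0,0,0,0,0,0],[0,0,0,0,0,0],[0,0,0,0,0,0]],
  ],
  hand=0,
  squeeze=40,
)

```text
clock: 19.5
position: [0.4417, 0.0706, 0.056]
tcp_rot: [[-0.976, 0.219, 0.002], [0.219, 0.976, 0.001], [-0.001, 0.001, -1.0]]
contact_force: [-0.7, -0.4, 6.9]
width: 0.0457
grasp_force: 40.3
```

Request:
send_rows(
  commands=[
    [[0,0,-0.1,0,0,0],[0,0,-0.25,0,0,0],[0,0,-0.25,0,0,0],[0,0,-0.25,0,0,0],[0,0,-0.25,0,0,0],[0,0,0,0,0,0],[0,0,0,0,0,0]],
  ],
)

```text
clock: 20.08
position: [0.4417, 0.0704, 0.1665]
tcp_rot: [[-0.976, 0.219, 0.003], [0.219, 0.976, 0.002], [-0.003, 0.002, -1.0]]
contact_force: [-0.7, 0.2, -2.7]
width: 0.0459
grasp_force: 41.5
```

```bash
python3 -c "
from h import *
plan([(.5056,-.1985,.17,77.3),(.5056,-.1985,.0635,77.3)])"
```

```text
t 20.08 at [0.4417 0.0704 0.1665] yaw 77.35 w 0.0459 F [-0.7  0.2 -2.7] M [ 0.04 -0.02  0.07] g 41.5
shift [-1.212 -2.484 -0.037] n 8 per [-0.1515 -0.3105 -0.0047]  turn wz 0.0005 m 1 per 0.0005
shift [0.    0.    1.065] n 3 per [0.    0.    0.355]  turn wz -0.0 m 0 per -0.0
```

Request:
send_rows(
  commands=[
    [[-0.12,-0.248,0,0,0,0],[-0.12,-0.248,0,0,0,0],[-0.12,-0.248,0,0,0,0],[-0.12,-0.248,0,0,0,0],[-0.12,-0.248,0,0,0,0],[-0.12,-0.248,0,0,0,0],[-0.12,-0.248,0,0,0,0],[-0.12,-0.248,0,0,0,0],[-0.12,-0.248,0,0,0,0],[-0.12,-0.248,0,0,0,0],[0,0,0,0,0,0],[0,0,0,0,0,0],[0,0,0,0,0,0]],
  ],
)

```text
clock: 21.17
position: [0.502, -0.1973, 0.1631]
tcp_rot: [[-0.976, 0.219, -0.004], [0.219, 0.976, 0.001], [0.004, 0.0, -1.0]]
contact_force: [-0.6, 0.7, -2.3]
width: 0.0451
grasp_force: 41.5
```

```bash
python3 -c "
from h import *
plan([(.505,-.1985,.17,77.3),(.505,-.1985,.0635,77.3)])"
```

```text
t 21.17 at [ 0.502  -0.1973  0.1631] yaw 77.33 w 0.0451 F [-0.6  0.7 -2.3] M [ 0.06 -0.03  0.02] g 41.5
shift [-0.032 -0.006 -0.069] n 1 per [-0.0317 -0.0056 -0.0694]  turn wz 0.0004 m 1 per 0.0004
shift [0.    0.    1.065] n 3 per [0.    0.    0.355]  turn wz -0.0 m 0 per -0.0
```

Request:
send_rows(
  commands=[
    [[-0.015,0,0,0,0,0],[0,0,0.2,0,0,0],[0,0,0.2,0,0,0],[0,0,0.2,0,0,0],[0,0,0.15,0,0,0],[0,0,0.06,0,0,0],[0,0,0,0,0,0],[0,0,0,0,0,0],[0,0,0,0,0,0],[0,0,0,0,0,0],[0,0,0,0,0,0]],
  ],
)

```text
clock: 22.08
position: [0.506, -0.1986, 0.0851]
tcp_rot: [[-0.976, 0.219, 0.002], [0.219, 0.976, -0.0], [-0.002, 0.0, -1.0]]
contact_force: [0.3, -0.1, -1.9]
width: 0.0458
grasp_force: 41.5
```

```bash
python3 -c "
from h import *
ti=arm.camera('top');si=arm.camera('side')
im=np.vstack([cv2.resize(ti[160:230,330:470],(600,300),interpolation=2),cv2.resize(si[190:290,290:490],(600,300),interpolation=2)])
cv2.imwrite('pics/t6.png',im[:,:,::-1])
plan([(.505,-.1985,.0635,77.3)])"
```

```text
t 22.18 at [ 0.5056 -0.1986  0.0847] yaw 77.35 w 0.0456 F [ 0.5 -0.5 -1.1] M [-0.04 -0.05  0.02] g 41.5
shift [ 0.007 -0.001  0.212] n 1 per [ 0.0066 -0.0007  0.2124]  turn wz 0.0006 m 1 per 0.0006
```

View pics/t6.png

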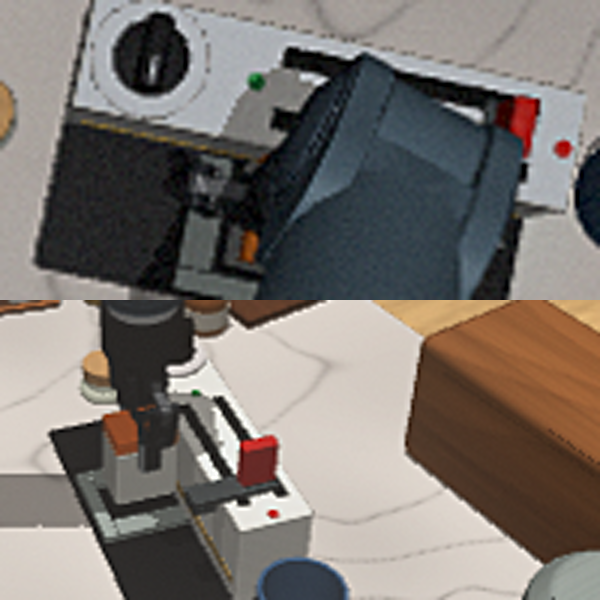

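Request:
send_rows(
  commands=[
    [[0.005,0,0.04,0,0,0],[0,0,0.04,0,0,0],[0,0,0.03,0,0,0],[0,0,0.03,0,0,0],[0,0,0,0,0,0],[0,0,0,0,0,0]],
  ],
)

```text
clock: 22.68
position: [0.5042, -0.1982, 0.0695]
tcp_rot: [[-0.976, 0.219, -0.001], [0.219, 0.976, 0.0], [0.001, -0.0, -1.0]]
contact_force: [-0.5, -0.2, -2.5]
width: 0.0459
grasp_force: 41.5
```

Request:
send_rows(
  commands=[
    [[0,0,0.02,0,0,0],[0,0,0.02,0,0,0],[0,0,0.01,0,0,0],[0,0,0,0,0,0],[0,0,0,0,0,0]],
  ],
)

```text
clock: 23.1
position: [0.5045, -0.1982, 0.0649]
tcp_rot: [[-0.976, 0.219, -0.0], [0.219, 0.976, 0.0], [0.0, -0.0, -1.0]]
contact_force: [-0.5, -0.1, -0.6]
width: 0.0458
grasp_force: 41.5
```

Request:
send_rows(
  commands=[
    [[0,0,0.01,0,0,0],[0,0,0.01,0,0,0],[0,0,0.005,0,0,0],[0,0,0,0,0,0],[0,0,0,0,0,0]],
  ],
)

```text
clock: 23.52
position: [0.5049, -0.1984, 0.0641]
tcp_rot: [[-0.976, 0.219, 0.0], [0.219, 0.976, 0.001], [-0.0, 0.001, -1.0]]
contact_force: [-3.6, 2.2, 8.7]
width: 0.0458
grasp_force: 42.6
```

Request:
send_rows(
  commands=[
    [[0,0,0,0,0,0],[0,0,0,0,0,0],[0,0,0,0,0,0],[0,0,0,0,0,0],[0,0,-0.1,0,0,0],[0,0,-0.25,0,0,0],[0,0,-0.35,0,0,0],[0,0,-0.35,0,0,0],[0,0,-0.3,0,0,0],[0,0,0,0,0,0],[0,0,0,0,0,0]],
  ],
  hand=0.8,
)

```text
clock: 24.43
position: [0.5064, -0.199, 0.2005]
tcp_rot: [[-0.976, 0.219, 0.006], [0.219, 0.976, -0.001], [-0.006, 0.001, -1.0]]
contact_force: [0.4, 0.2, -1.2]
width: 0.0683
grasp_force: 0.0
```

```bash
python3 -c "
from h import *
plan([(.553,-.3218,.2,77.3),(.553,-.3218,.138,77.3)])"
```

```text
t 24.43 at [ 0.5064 -0.199   0.2005] yaw 77.35 w 0.0683 F [ 0.4  0.2 -1.2] M [0.02 0.01 0.02] g 0.0
shift [-0.724 -1.096  0.009] n 4 per [-0.1809 -0.2741  0.0022]  turn wz 0.0005 m 1 per 0.0005
shift [0.   0.   0.62] n 2 per [0.   0.   0.31]  turn wz -0.0 m 0 per -0.0
```

Request:
send_rows(
  commands=[
    [[-0.18,-0.274,0,0,0,0],[-0.18,-0.274,0,0,0,0],[-0.18,-0.274,0,0,0,0],[-0.18,-0.274,0,0,0,0],[0,0,0,0,0,0],[0,0,0,0,0,0],[0,0,0,0,0,0]],
  ],
  hand=0.6,
)

```text
clock: 25.02
position: [0.5497, -0.32, 0.1956]
tcp_rot: [[-0.976, 0.219, -0.003], [0.219, 0.976, 0.002], [0.004, 0.001, -1.0]]
contact_force: [-0.6, 0.7, 0.7]
width: 0.0508
grasp_force: 0.0
```

```bash
python3 -c "
from h import *
q=np.array([[31,23,88],[31,-23,88],[-31,-23,88],[-31,23,88]])/1e3
q[:,2]+=.0
for n in ('top','side','wrist'):
    c=cal(n);im=arm.camera(n);h=cv2.cvtColor(im,cv2.COLOR_RGB2HSV)
    m=cv2.inRange(h,(7,160,60),(18,255,255));e=w2p(n,T(*S,q),c)
    x0,y0=np.maximum(e.min(0)-10,0).astype(int);x1,y1=(e.max(0)+10).astype(int)
    k=np.argwhere(m[y0:y1,x0:x1])
    print(n,'pred',e.mean(0),e.min(0),e.max(0),'seen',len(k),(k.mean(0)[::-1]+[x0,y0],k.min(0)[::-1]+[x0,y0],k.max(0)[::-1]+[x0,y0]) if len(k) else '')
plan([(.553,-.3218,.2,77.3),(.553,-.3218,.138,77.3)])"
```

```text
top pred [395.3686 210.2177] [383.8177 195.9765] [406.8783 224.452 ] seen 469 (array([395.936 , 210.5928]), array([385, 197]), array([407, 224]))
side pred [336.2521 235.3592] [323.439  228.2522] [349.332  242.5964] seen 292 (array([335.6884, 237.9555]), array([324, 230]), array([347, 246]))
wrist pred [454.6962 117.892 ] [421.5607  76.6931] [490.0241 158.7335] seen 4930 (array([453.9931, 116.2759]), array([419,  77]), array([491, 157]))
t 25.17 at [ 0.5507 -0.3187  0.1967] yaw 77.49 w 0.0514 F [ 0.1 -0.3 -1.3] M [-0.01  0.02 -0.  ] g 0.0
shift [-0.029 -0.025 -0.033] n 1 per [-0.0292 -0.0248 -0.0332]  turn wz 0.0021 m 1 per 0.0021
shift [0.   0.   0.62] n 2 per [0.   0.   0.31]  turn wz -0.0 m 0 per -0.0
```

The cup is seated: the lid matches its predicted docked position to about 1 px in the top and wrist views. Next is the lock.

Request:
send_rows(
  commands=[
    [[-0.02,-0.02,0,0,0,0],[0,0,0.2,0,0,0],[0,0,0.2,0,0,0],[0,0,0.19,0,0,0],[0,0,0,0,0,0],[0,0,0,0,0,0]],
  ],
)

```text
clock: 25.67
position: [0.5517, -0.3221, 0.1375]
tcp_rot: [[-0.976, 0.218, -0.002], [0.218, 0.976, 0.001], [0.003, 0.001, -1.0]]
contact_force: [-0.7, -0.5, 0.4]
width: 0.0514
grasp_force: 0.0
```

Request:
send_rows(
  commands=[
    [[0,0,0,0,0,0],[0,0,0,0,0,0],[0,0,0,0,0,0],[0,0,0,0,0,0],[0,0,0,0,0,0]],
  ],
  hand=0,
  squeeze=25,
)

```text
clock: 26.08
position: [0.554, -0.3218, 0.1404]
tcp_rot: [[-0.976, 0.218, 0.003], [0.218, 0.976, 0.002], [-0.002, 0.003, -1.0]]
contact_force: [-0.6, 4.4, 5.8]
width: 0.0131
grasp_force: 29.2
```

Request:
send_rows(
  commands=[
    [[0,0.1,0,0,0,0],[0,0.12,0,0,0,0],[0,0.12,0,0,0,0],[0,0.12,0,0,0,0],[0,0.12,0,0,0,0],[0,0.12,0,0,0,0],[0,0.12,0,0,0,0],[0,0.12,0,0,0,0],[0,0.08,0,0,0,0],[0,0.05,0,0,0,0],[0,0,0,0,0,0],[0,0,0,0,0,0],[0,0,0,0,0,0]],
  ],
)

```text
clock: 27.17
position: [0.5781, -0.217, 0.1404]
tcp_rot: [[-0.976, 0.218, 0.004], [0.218, 0.976, 0.001], [-0.004, 0.002, -1.0]]
contact_force: [0.2, 0.4, 7.2]
width: 0.0137
grasp_force: 29.4
```

```bash
python3 -c "
from h import *
k=T(*S,[.072,0,.138])[0]
plan([(*k,77.3)])"
```

```text
t 27.17 at [ 0.5781 -0.217   0.1404] yaw 77.43 w 0.0137 F [0.2 0.4 7.2] M [ 0.08 -0.05 -0.29] g 29.4
shift [0.028 0.022 0.024] n 1 per [0.0283 0.0216 0.0236]  turn wz 0.0015 m 1 per 0.0015
```

Request:
send_rows(
  commands=[
    [[0,0.03,0,0,0,0],[0,0.03,0,0,0,0],[0,0.03,0,0,0,0],[0,0,0,0,0,0],[0,0,0,0,0,0],[0,0,0,0,0,0]],
  ],
)

```text
clock: 27.67
position: [0.5787, -0.2143, 0.1404]
tcp_rot: [[-0.975, 0.221, 0.004], [0.221, 0.975, -0.007], [-0.006, -0.006, -1.0]]
contact_force: [1.0, -8.5, 4.7]
width: 0.0138
grasp_force: 28.8
```

Request:
send_rows(
  commands=[
    [[0,0,0,0,0,0],[0,0,0,0,0,0],[0,0,0,0,0,0],[0,0,-0.2,0,0,0],[0,0,-0.35,0,0,0],[0,0,-0.35,0,0,0],[0,0,-0.2,0,0,0],[0,0,0,0,0,0],[0,0,0,0,0,0],[0,0,0,0,0,0]],
  ],
  hand=0.6,
)

```text
clock: 28.5
position: [0.577, -0.2085, 0.2469]
tcp_rot: [[-0.976, 0.217, -0.003], [0.217, 0.976, 0.002], [0.003, 0.001, -1.0]]
contact_force: [0.2, -0.4, -1.1]
width: 0.051
grasp_force: 0.0
```

```bash
python3 -c "
from h import *
q=np.array([[89,7,152],[89,-7,152],[55,-7,152],[55,7,152],[55,7,108],[55,-7,108]])/1e3
c=cal('side');im=arm.camera('side');h=cv2.cvtColor(im,cv2.COLOR_RGB2HSV)
m=cv2.inRange(h,(0,170,60),(5,255,255))|cv2.inRange(h,(175,170,60),(180,255,255))
e=w2p('side',T(*S,q),c);x0,y0=(e.min(0)-12).astype(int);x1,y1=(e.max(0)+12).astype(int)
k=np.argwhere(m[y0:y1,x0:x1]);print(e.min(0),e.max(0),k.min(0)[::-1]+[x0,y0],k.max(0)[::-1]+[x0,y0],len(k))
c=cal('side')
plan([])
"
```

```text
[353.4538 209.839 ] [367.0882 227.3176] [354 212] [365 225] 44
t 28.55 at [ 0.5766 -0.2086  0.2463] yaw 77.43 w 0.0515 F [ 0.3 -0.1 -1.2] M [0.02 0.   0.  ] g 0.0
```

The lock fin is where the locked stop should be, and the gripper is clear of everything. Handing in.

```bash
python3 -c "
from plant import arm
print(arm.finish_job())"
```

```text
the job is handed in; nothing more can be done
None
```

I handed the job in at about 29 s: timer back at its zero stop, the orange-lidded cup seated in the well, and the lock slid from its open stop over the cup to its locked stop. The system did not report a verdict.

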